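# Seal the silver away: four clips crosswise, then the pump

## Robot

A 6-joint arm with a two-finger parallel gripper is mounted at the origin on the work surface. World frame = base frame: x ahead of the robot, y to its left, z up, the work surface at z = 0. Lengths are in mm, angles in degrees, forces in N, time in s.
With the tool pointing down it reaches from about 300 to 850 mm from the base axis. Payload 4.2 kg.
Tool frame: the origin (TCP) lies between the finger pads; the fingertips stand 22 mm ahead of it and the grasp point (between the pads) lies 3 mm ahead of it; z points along the fingers, y is the direction in which the jaws open and shut (so a half turn about z gives the same grasp; the last joint's range is limited). The gripper opens to 91 mm and grips with 3 to 60 N. Pads are 32 mm wide; open, the fingers measure 118 mm over their backs; the gripper's body (76 mm by 178 mm) begins 60 mm behind the grasp point.
Start: joints at [67.208, 18.312, 89.639, -0, 72.044, -1.146], TCP at [212.107, 534.464, 235.976] pointing down, gripper open.
Joint ranges: [-177.97, 177.97], [-48.28, 115.42], [12.27, 149.76], [-77.06, 257.06], [2.81, 150.46], [-146.56, 146.56]. Speed limits (degrees/s): [147.25, 147.25, 180, 180, 180, 180].

## Interface

Orientations are given as [roll, pitch, yaw] about the fixed x, y, z axes, in that order (R = Rz(yaw) Ry(pitch) Rx(roll)).
In Python, from workcell import * gives the robot as it stands.
- The arm moves only by the shell command python3 -m jog 'ROWS' [OPENING] [FORCE]. ROWS is text: rows parted by semicolons, each of 6 numbers parted by spaces: the shift along the tool's x, y, z in units of 0.5 m (1.0 is 0.5 m), then the turn, a rotation vector about the tool's x, y, z in units of pi/2 rad (1.0 is pi/2 rad). A call has 1 to 20 rows; each row is the pose to reach, as a shift and turn from the pose measured when the call began, along the tool's axes at that moment; what a row does not reach only later rows make up. A row lasts 1/12 s, in which the tool goes at most 41.7 mm and 7.16 degrees, less where a joint would pass 70% of its speed; a pose out of reach is approached as far as the arm can. A call with a number of a shift or a turn outside -1 to 1 is refused whole. A call with a gripper value outside its range is refused whole. OPENING is the opening, from -1 (shut) to 1 (fully open), set as the call begins (- or left out, the last holds). The fingers move at their own pace and stop on an object; FORCE is the grip in N (left out, the last holds). Time passes only in rows, so rows that repeat a pose let the fingers close. It gives the time, the measured TCP pose, the force and the opening at its end, in the units of the state.
- state(): the state, without advancing time (a new reading comes with each control period).
- grab_frame(name): name is "scene" or "top" or "wrist"; returns the picture (384x512x3 uint8, red, green, blue); there is no depth.
- calibration(name): a dict with "mtx" (3x3 intrinsics, pixels), "rvec" (rotation vector, rad) and "tvec" (3), from world to camera coordinates, as OpenCV has them. Camera axes: x right, y down, z forward; pixel columns grow to the right and rows downward; lengths in mm; the calibration is good to about 2 mm. A picture is of the moment at which its call begins: read the wrist's pose just before it. calibration takes no time and is no camera call; for the wrist camera it gives the pose at the moment of the call.
- job_done(): hands the job in, once; it reports no verdict.
Trained networks look in the newest picture that a camera, given by its name, has taken for a name from the list of things; names that differ only in an ending like _2 or _b are one class to them, and where a whole thing is asked for, a point or a joint stands for the part that bears it (a point fixed in the world has none). Each returns a list of dicts, best first, with "confidence" (0 to 1); they miss things now and then, are a little off and sometimes report something else, mostly with a low value. They report only what shows in the picture. A call takes as long as a camera call. They do not tell look-alikes from the thing itself.
- spot_in(query, camera): "rect" ([left, top, right, bottom] in pixels, round what is visible of it).
- tip_of(query, camera): "location" ([column, row] in pixels: a listed point, or the origin of a listed thing).
The state is a dict: "time_s": time; "qpos": joint angles; "qvel": joint speeds; "effort": joint torques, N m; "ee_pos": TCP position; "ee_rot": TCP orientation; "force": force on the tool from outside, world axes, zero at the start; "torque": the same for the moment, N m; "gripper_width": finger opening in mm.
Only numpy, scipy, OpenCV 4.12 (cv2) and the standard library are available. Lean on these libraries where they do the work, as an engineer would, in place of code of your own. Each camera call takes 0.05 s, during which the arm holds its last target. There are 200 camera calls.

## Task

Seal the vacuum keeping box on the goldsmith's bench: snap its four clips fully down over the rim crosswise, so that the gasket is drawn down evenly - one clip, then the one at the diagonally opposite corner, and only then the other two. With all four down, slide the pump switch in the slot of the cap fully on, and leave the tools around the box where they are.

Things in the scene. Friction and masses are not known exactly. Their poses are not given: they have to be found in the camera images.
- vacbox: vacuum keeping box, standing firm on the bench (cannot shift): grey tray with rim 208 x 164 mm at 23-31 mm height, clear cover walls at x = +-90, y = +-65 mm up to 98 mm height, then the cap. Long side along its x, its y to the left seen from the robot, z up, origin at the centre of its underside.
- cap_top (a point): centre of the cap's top surface, 126 mm above the box's origin, box's axes. The grey cap spans x +-98, y +-84 mm and heights 98-126 mm: it overhangs the walls, so a hand working at the clips must lean outwards from the box. In its top is the switch slot, x -56 to 44 mm, y -16 to 16 mm, 9 mm deep.
- clip_nl (a joint): near left clip, grey plate 46 mm wide, 4 thick, 38 long, hinged on a pin along the box's x at x -58, y 73, z 60 mm of the box. Rad: 0 snapped down, 1.57 level straight out, stops 0 and 1.75; stays where left. Its sprung toe meets the rim at about 0.3 and needs 5-12 N inwards, low on the plate, to ride over it at about 0.15; then it snaps home and holds.
- clip_nl_pad (a point): point on the pressing face of the near left clip, on its middle line, 30 mm from the hinge towards its free edge; moves with it; snapped down it lies at x -58, y 86.5, z 30 mm of the box. The face looks outwards when down, upwards when the clip stands out. Site axes: y = outward normal of the face, z = from free edge to hinge.
- clip_fl (a joint): far left clip, grey plate 46 mm wide, 4 thick, 38 long, hinged on a pin along the box's x at x 58, y 73, z 60 mm of the box. Rad: 0 snapped down, 1.57 level straight out, stops 0 and 1.75; stays where left. Its sprung toe meets the rim at about 0.3 and needs 5-12 N inwards, low on the plate, to ride over it at about 0.15; then it snaps home and holds.
- clip_fl_pad (a point): point on the pressing face of the far left clip, on its middle line, 30 mm from the hinge towards its free edge; moves with it; snapped down it lies at x 58, y 86.5, z 30 mm of the box. The face looks outwards when down, upwards when the clip stands out. Site axes: y = outward normal of the face, z = from free edge to hinge.
- clip_nr (a joint): near right clip, grey plate 46 mm wide, 4 thick, 38 long, hinged on a pin along the box's x at x -58, y -73, z 60 mm of the box. Rad: 0 snapped down, 1.57 level straight out, stops 0 and 1.75; stays where left. Its sprung toe meets the rim at about 0.3 and needs 5-12 N inwards, low on the plate, to ride over it at about 0.15; then it snaps home and holds.
- clip_nr_pad (a point): point on the pressing face of the near right clip, on its middle line, 30 mm from the hinge towards its free edge; moves with it; snapped down it lies at x -58, y -86.5, z 30 mm of the box. The face looks outwards when down, upwards when the clip stands out. Site axes: y = outward normal of the face, z = from free edge to hinge.
- clip_fr (a joint): far right clip, grey plate 46 mm wide, 4 thick, 38 long, hinged on a pin along the box's x at x 58, y -73, z 60 mm of the box. Rad: 0 snapped down, 1.57 level straight out, stops 0 and 1.75; stays where left. Its sprung toe meets the rim at about 0.3 and needs 5-12 N inwards, low on the plate, to ride over it at about 0.15; then it snaps home and holds.
- clip_fr_pad (a point): point on the pressing face of the far right clip, on its middle line, 30 mm from the hinge towards its free edge; moves with it; snapped down it lies at x 58, y -86.5, z 30 mm of the box. The face looks outwards when down, upwards when the clip stands out. Site axes: y = outward normal of the face, z = from free edge to hinge.
- switch (a joint): black pump switch, a flat slide 26 mm long, 29 wide, 7 high, its top 1 mm below the cap's surface, in the cap's slot. Value in m: 0 off, 0.024 on (at its stop); slides along the box's +x (away from the robot) with about 2 N of friction and stays where left. Off, its near face is at x -9 mm of the box, so the slot is free for a fingertip from x -56 to -9 mm.
- switch_back (a point): middle of the switch's near (-x) face, the one to push, 4.5 mm below the cap's surface; moves with it; axes as the box's
- jar_mid (a point): bystander: amber jar with black lid, 60 mm across, 74 mm tall; point at its middle, half-way up
- bench_block_mid (a point): bystander: square steel bench block 76 x 76 x 22 mm, lying flat; point at its middle, half-way up
- pliers_mid (a point): bystander: pliers lying flat, 135 mm long along x, 58 mm wide, 15 mm high, jaws to +x; point at its middle, half-way up
- file_mid (a point): bystander: hand file lying flat along x, 190 mm long, 22 mm high, handle to -x; point at its middle, half-way up
- hammer_mid (a point): bystander: hammer lying flat along x, 240 mm long, 26 mm high, handle to -x, head (88 mm across y) at +x; point at its middle, 12 mm above the bench
- loupe_mid (a point): bystander: dark folding loupe, 30 mm barrel standing 24 mm high, cover leaf reaching 50 mm to its +x; point at its middle, half-way up
- mandrel_mid (a point): bystander: steel ring mandrel standing upright, 200 mm tall, 25 mm thick tapering to 12, on a round wooden foot 68 mm across and 20 mm high; point at its middle, half-way up
Mind the look-alikes: they are no part of the job. Of the things that look like the part that bears mandrel_mid, the middle-sized one is meant.

How it is judged:
By the outcome, as a careful person would: the job done as asked, in the order asked, and still so for the second after the job is handed in, with the robot touching nothing.
It also fails if it takes over 62 s, if anything falls off the work surface, if the arm or the gripper's body presses on something with over 40 N, if the wrist force passes 120 N, or if a joint passes its speed limit or range.

## Working session

There is one attempt and no reset: what is moved stays moved. The work goes in short steps, Python scripts to look and compute and a shell command to move; the robot and the scene stay as the last step left them, time stands still between calls to the robot, and variables do not carry over. Pictures are saved under pics/ and viewed, about 8 in all and at most 12, crops included, and the job is handed in when it is done.

```bash
ls; mkdir -p pics; cat > h.py <<'E'
from workcell import *
import numpy as np, cv2
from scipy.spatial.transform import Rotation as R
def P(cam):
    c=calibration(cam); return np.array(c["mtx"]),np.array(c["rvec"],float),np.array(c["tvec"],float)
def proj(cam,pts):
    m,r,t=P(cam); return cv2.projectPoints(np.array(pts,float).reshape(-1,3),r,t,m,None)[0].reshape(-1,2)
E
python3 - <<'E'
from h import *
a=grab_frame("scene");b=grab_frame("top")
cv2.imwrite("pics/s.png",a[:,:,::-1]);cv2.imwrite("pics/t.png",b[:,:,::-1])
for c in("scene","top"):
  for q in "vacbox cap_top clip_nl_pad clip_fl_pad clip_nr_pad clip_fr_pad switch_back mandrel_mid jar_mid hammer_mid file_mid pliers_mid bench_block_mid loupe_mid".split():
    print(c,q,[(np.round(d["location"]).tolist(),round(d["confidence"],2)) for d in tip_of(q,c)][:4])
print(state())
E
```

```text
pics
scene vacbox [([262.0, 206.0], 0.93), ([222.0, 193.0], 0.61), ([299.0, 188.0], 0.6)]
scene cap_top [([261.0, 176.0], 0.57)]
scene clip_nl_pad [([298.0, 188.0], 0.57)]
scene clip_fl_pad [([287.0, 208.0], 0.54)]
scene clip_nr_pad []
scene clip_fr_pad [([221.0, 194.0], 0.5)]
scene switch_back [([264.0, 173.0], 0.49)]
scene mandrel_mid [([184.0, 201.0], 0.95), ([180.0, 233.0], 0.75), ([124.0, 135.0], 0.67), ([266.0, 174.0], 0.23)]
scene jar_mid [([198.0, 173.0], 0.69)]
scene hammer_mid [([159.0, 174.0], 0.78)]
scene file_mid [([241.0, 241.0], 0.92)]
scene pliers_mid [([382.0, 233.0], 0.72)]
scene bench_block_mid [([331.0, 219.0], 0.7)]
scene loupe_mid [([301.0, 246.0], 0.46)]
top vacbox [([250.0, 216.0], 0.67), ([248.0, 174.0], 0.35)]
top cap_top [([253.0, 214.0], 0.57)]
top clip_nl_pad [([223.0, 228.0], 0.54)]
top clip_fl_pad [([222.0, 203.0], 0.51)]
top clip_nr_pad [([280.0, 230.0], 0.48)]
top clip_fr_pad [([280.0, 198.0], 0.45), ([156.0, 223.0], 0.38)]
top switch_back [([251.0, 215.0], 0.59)]
top mandrel_mid [([389.0, 209.0], 0.97), ([291.0, 170.0], 0.55), ([225.0, 202.0], 0.24)]
[... 238 characters left out ...]
0], 0.68)]
top loupe_mid [([200.0, 181.0], 0.43)]
{'time_s': 1.5, 'qpos': array([ 6.72090291e+01,  1.83122666e+01,  8.96403295e+01,  4.01909598e-05,
        7.20450377e+01, -1.14693416e+00]), 'qvel': array([ 0.07235158,  0.04341728,  0.02601319,  0.07478837,  0.02544915,
       -0.03600878]), 'effort': array([-1.50102655e-04, -4.12348366e+01, -2.32226765e+01,  7.27606541e-02,
        3.77986359e-02,  2.28318953e-05]), 'ee_pos': array([212.09052557, 534.45396972, 235.96322218]), 'ee_rot': array([1.79997633e+02, 9.13729202e-06, 1.58355951e+02]), 'force': array([-0.37224575,  0.12006224, -0.979692  ]), 'torque': array([-0.04442659, -0.00646651,  0.00144951]), 'gripper_width': 90.99020184590528}
```

View pics/s.png

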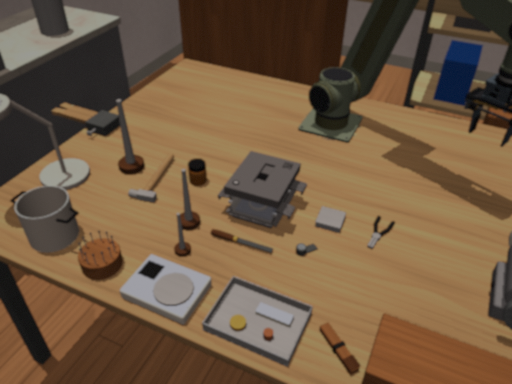

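View pics/t.png

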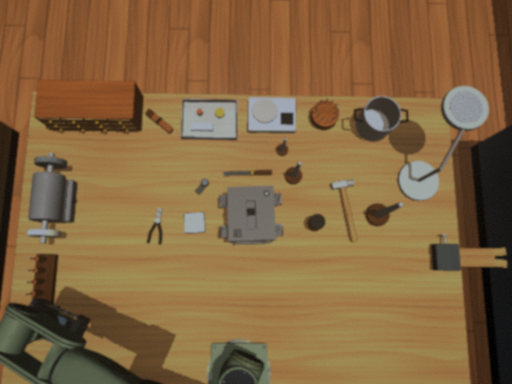

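The scene picture shows the box at about (262,195) with its clips standing out. There are three mandrels, at (128,140), (187,205) and (181,240). In the top picture the box is at (251,214), and the file, jar, hammer, block and middle mandrel stand around it. Next I'll fit the poses.

```bash
python3 - <<'E'
from h import *
from scipy.optimize import least_squares
def ray(c,px):
    m,r,t=P(c);Rm=cv2.Rodrigues(r)[0];d=Rm.T@np.linalg.inv(m)@np.array([*px,1.]);return -Rm.T@t.ravel(),d
def onz(c,px,z):
    o,d=ray(c,px);return np.round((o+d*(z-o[2])/d[2])[:2])
print("cap top",onz("top",(253,214),126),onz("scene",(261,176),126),"sw",onz("top",(251,215),121))
for n,px,z in [("nl",(223,228),60),("fl",(222,203),60),("nr",(280,230),60),("fr",(280,198),60),("jar",(316,221),37),("ham",(348,211),12),("file",(245,174),11),("pl",(157,221),7),("blk",(197,222),11),("loupe",(200,181),12),("man_near foot",(292,176),10),("man_small foot",(281,150),10),("man big foot",(377,214),10)]: print(n,onz("top",px,z))
for n,px,z in [("man1",(189,221),10),("man2",(182,250),10),("man3",(131,165),10)]: print(n,onz("scene",px,z))
b=grab_frame("top");cv2.imwrite("pics/t2.png",cv2.resize(b[150:260,180:330],None,fx=5,fy=5,interpolation=cv2.INTER_CUBIC)[:,:,::-1])
print(calibration("wrist"),state()["ee_pos"])
E
```

```text
cap top [564. -46.] [577. -42.] sw [561. -39.]
nl [519.  63.]
fl [613.  69.]
nr [ 514. -149.]
fr [ 635. -149.]
jar [ 552. -288.]
ham [ 595. -418.]
file [738. -16.]
pl [549. 319.]
blk [547. 166.]
loupe [707. 159.]
man_near foot [ 732. -201.]
man_small foot [ 838. -158.]
man big foot [ 585. -531.]
man1 [ 735. -204.]
man2 [ 845. -159.]
man3 [ 582. -532.]
{'mtx': array([[294.31117143,   0.        , 255.41704394],
       [  0.        , 294.31117143, 193.70730568],
       [  0.        ,   0.        ,   1.        ]]), 'rvec': array([-2.39893507, -1.62840632, -0.23077905]), 'tvec': array([-575.18606745,  -30.77294684,  391.3513009 ])} [212.10622583 534.45691341 235.96953003]
```

View pics/t2.png

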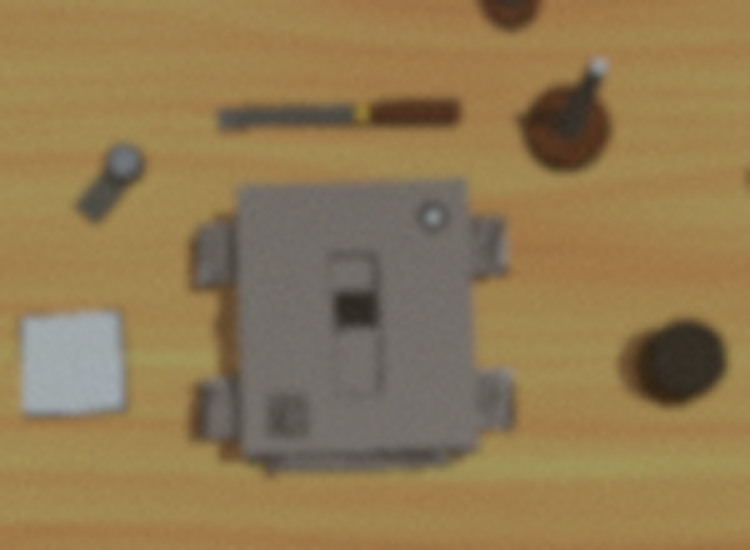

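The crop shows the cap at about (355,320) and the switch at (356,310), off. All four clips stick out past the cap: left at y≈255 and 410, right at y≈245 and 400. I estimate the box at about (563,-42) with a yaw of about 2°. The next look is from above with the wrist camera.

```bash
cat >> h.py <<'E'
def Rb(rpy): return R.from_euler("xyz",rpy,degrees=True)
def row(pos,rot,p0=None,r0=None):
    s=state(); p0=s["ee_pos"] if p0 is None else p0; r0=Rb(s["ee_rot"]) if r0 is None else r0
    sh=r0.inv().apply(np.array(pos)-p0)/500; rv=(r0.inv()*rot).as_rotvec()/(np.pi/2)
    print(" ".join(f"{v:.4f}" for v in [*sh,*rv]), " mm",round(np.linalg.norm(sh)*500),"deg",round(np.linalg.norm(rv)*90))
E
python3 - <<'E'
from h import *
s=state();m,r,t=P("wrist");Rm=cv2.Rodrigues(r)[0];r0=Rb(s["ee_rot"])
print("cam in tool",r0.inv().apply(-Rm.T@t-s["ee_pos"]),"axis",r0.inv().apply(Rm[2]))
row([400,250,330],R.from_euler("xyz",[180,0,92],degrees=True))
E
```

```text
cam in tool [  79.09703814    0.27821066 -148.40946412] axis [-2.78089280e-01 -3.18259256e-04  9.60555179e-01]
-0.5591 -0.3902 -0.1881 0.0000 -0.0000 0.7373  mm 354 deg 66
```

```bash
python3 -m jog '-0.56 -0.39 -0.19 0 0 0.737;-0.56 -0.39 -0.19 0 0 0.737;-0.56 -0.39 -0.19 0 0 0.737;-0.56 -0.39 -0.19 0 0 0.737;-0.56 -0.39 -0.19 0 0 0.737;-0.56 -0.39 -0.19 0 0 0.737;-0.56 -0.39 -0.19 0 0 0.737;-0.56 -0.39 -0.19 0 0 0.737;-0.56 -0.39 -0.19 0 0 0.737;-0.56 -0.39 -0.19 0 0 0.737;-0.56 -0.39 -0.19 0 0 0.737' -1 30
python3 - <<'E'
from h import *
row([550,-50,380],R.from_euler("xyz",[180,0,92],degrees=True))
E
```

```text
time_s: 2.47
ee_pos: [401.2, 248.9, 331.5]
ee_rot: [179.9, -0.0, 91.8]
force: [0.2, -0.8, 0.4]
gripper_width: 20.7
-0.6069 0.2784 -0.0971 0.0007 -0.0005 -0.0019  mm 337 deg 0
```

```bash
python3 -m jog '-0.607 0.278 -0.097 0 0 0;-0.607 0.278 -0.097 0 0 0;-0.607 0.278 -0.097 0 0 0;-0.607 0.278 -0.097 0 0 0;-0.607 0.278 -0.097 0 0 0;-0.607 0.278 -0.097 0 0 0;-0.607 0.278 -0.097 0 0 0;-0.607 0.278 -0.097 0 0 0;-0.607 0.278 -0.097 0 0 0;-0.607 0.278 -0.097 0 0 0;-0.607 0.278 -0.097 0 0 0'
python3 - <<'E'
from h import *
print(state()["ee_pos"])
w=grab_frame("wrist");cv2.imwrite("pics/w1.png",cv2.resize(w,(768,576),interpolation=cv2.INTER_CUBIC)[:,:,::-1])
for q in "cap_top clip_nl_pad clip_fl_pad clip_nr_pad clip_fr_pad switch_back".split():
    print(q,[(np.round(d["location"],1).tolist(),round(d["confidence"],2)) for d in tip_of(q,"wrist")][:4])
b=[563,-42];a=np.radians(2)
Rz=np.array([[np.cos(a),-np.sin(a)],[np.sin(a),np.cos(a)]])
c=[[*(Rz@np.array(q[:2])+b),q[2]] for q in [(98,84,126),(98,-84,126),(-98,-84,126),(-98,84,126),(0,0,126),(-56,16,126),(44,-16,126),(-9,0,121.5)]]
print(proj("wrist",c).round(1))
E
```

```text
time_s: 3.38
ee_pos: [549.5, -49.3, 379.3]
ee_rot: [-180.0, -0.1, 91.9]
force: [-1.3, -0.0, -0.6]
gripper_width: 0.9
[549.53018439 -49.27491215 379.30001544]
cap_top [([271.5, 157.2], 0.73)]
clip_nl_pad [([225.5, 82.9], 0.86), ([353.4, 38.2], 0.51)]
clip_fl_pad [([302.9, 83.3], 0.94)]
clip_nr_pad [([229.6, 220.3], 0.42)]
clip_fr_pad [([301.4, 217.6], 0.68)]
switch_back [([261.9, 159.1], 0.96)]
[[341.   99.3]
 [331.9 219.9]
 [197.8 220.2]
 [190.6  99.5]
 [265.3 163.2]
 [224.5 151.7]
 [296.7 174.5]
 [258.8 162.6]]
```

View pics/w1.png

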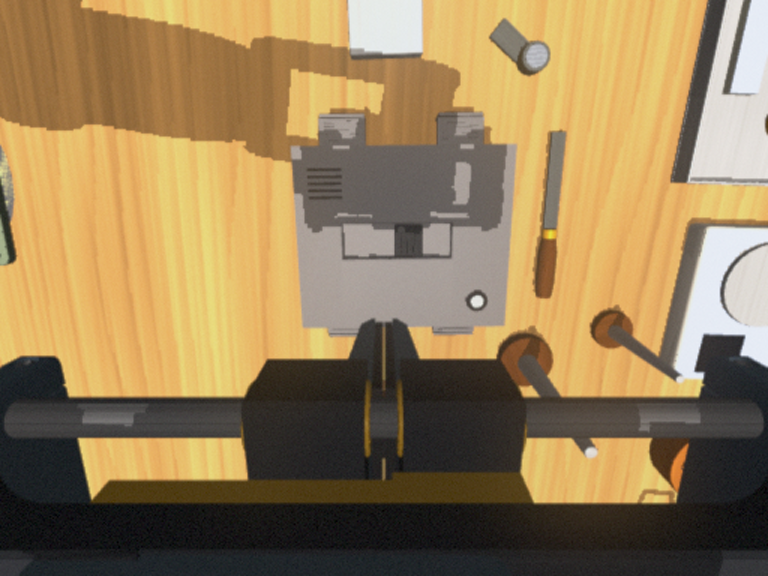

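The wrist picture shows the cap corners at (292,146), (517,144), (507,327) and (302,328) at 1.5x, and the slot at (343..452, 222..258). The left clips stand out at the top; the right ones only just show at the bottom edge. I'll fit the pose from these.

```bash
python3 - <<'E'
from h import *
from scipy.optimize import least_squares
obs=np.array([(517,144),(507,327),(302,328),(292,146),(343,222),(452,258),(452,222),(343,258),(393,240)])/1.5
obs=obs-0.2
loc=np.array([(98,84,126),(98,-84,126),(-98,-84,126),(-98,84,126),(-56,16,126),(44,-16,126),(44,16,126),(-56,-16,126),(-9,0,121.5)],float)
def W(p,l): 
    a=p[2];c,s=np.cos(a),np.sin(a);l=np.atleast_2d(l);return np.c_[c*l[:,0]-s*l[:,1]+p[0],s*l[:,0]+c*l[:,1]+p[1],l[:,2]]
f=lambda p:(proj("wrist",W(p,loc))-obs).ravel()
r=least_squares(f,[563,-42,.03],x_scale=[1,1,.01],loss="soft_l1");print(r.x,np.degrees(r.x[2]));print(f(r.x).reshape(-1,2).round(1))
# top camera
ot=np.array([(465,182),(478,450),(245,455),(240,187),(375,255)])/5+[180,150]
lt=loc[[1,2,3,0,6]];lt[4]=(44,-16,126)
g=lambda p:(proj("top",W(p,lt))-ot).ravel()
r2=least_squares(g,r.x,x_scale=[1,1,.01]);print(r2.x,np.degrees(r2.x[2]),g(r2.x).round(1))
# clip angles
p=r.x
def pad(sx,sy,ph,l=30): return (58*sx,sy*(73+l*np.sin(ph)+13.5*np.cos(ph)),60-l*np.cos(ph)+13.5*np.sin(ph))
for n,sx,sy,px in [("nl",-1,1,(225.5,82.9)),("fl",1,1,(302.9,83.3)),("nr",-1,-1,(229.6,220.3)),("fr",1,-1,(301.4,217.6))]:
    ph=np.linspace(0,1.75,15);q=proj("wrist",W(p,[pad(sx,sy,x) for x in ph]));d=np.linalg.norm(q-px,axis=1);e=proj("wrist",W(p,[pad(sx,sy,x,38) for x in ph]))
    print(n,list(zip(ph.round(2),d.round(1),e[:,1].round(0))))
E
```

```text
[ 5.68038059e+02 -3.78794907e+01  4.06083604e-02] 2.326687664724292
[[ 0.4 -0.1]
 [-1.8 -0.8]
 [ 0.4 -0.5]
 [-0.4 -0.3]
 [-0.4  1.2]
 [-0.5 -0.3]
 [ 0.3  0.7]
 [ 0.4  0.2]
 [ 0.7  0.1]]
[ 5.65850369e+02 -4.03132292e+01  3.87313926e-02] 2.2191453323629373 [ 0.6 -0.4  0.2  0.  -0.6  0.5 -0.7 -0.2  0.4  0.1]
nl [(np.float64(0.0), np.float64(15.3), np.float64(97.0)), (np.float64(0.12), np.float64(13.0), np.float64(94.0)), (np.float64(0.25), np.float64(10.8), np.float64(92.0)), (np.float64(0.38), np.float64(8.8), np.float64(89.0)), (np.float64(0.5), np.float64(7.1), np.float64(86.0)), (np.float64(0.62), np.float64(5.7), np.float64(84.0)), (np.float64(0.75), np.float64(4.6), np.float64(82.0)), (np.float64(0.88), np.float64(3.9), np.float64(80.0)), (np.float64(1.0), np.float64(3.5), np.float64(79.0)), (np.float64(1.12), np.float64(3.2), np.float64(78.0)), (np.float64(1.25), np.float64(3.0), np.float64(78.0)), (np.float64(1.38), np.float64(2.8), np.float64(77.0)), (np.float64(1.5), np.float64(2.7), np.float64(78.0)), (np.float64(1.62), np.float64(3.0), np.float64(79.0)), (np.float64(1.75), n
[... 1851 characters left out ...]
t64(13.9), np.float64(204.0)), (np.float64(0.38), np.float64(11.8), np.float64(206.0)), (np.float64(0.5), np.float64(9.7), np.float64(209.0)), (np.float64(0.62), np.float64(7.9), np.float64(211.0)), (np.float64(0.75), np.float64(6.1), np.float64(213.0)), (np.float64(0.88), np.float64(4.6), np.float64(215.0)), (np.float64(1.0), np.float64(3.3), np.float64(217.0)), (np.float64(1.12), np.float64(2.2), np.float64(219.0)), (np.float64(1.25), np.float64(1.4), np.float64(220.0)), (np.float64(1.38), np.float64(1.1), np.float64(221.0)), (np.float64(1.5), np.float64(1.2), np.float64(221.0)), (np.float64(1.62), np.float64(1.6), np.float64(221.0)), (np.float64(1.75), np.float64(2.2), np.float64(221.0))]
```

```bash
cat >> h.py <<'E'
B=np.array([567,-39,0.]); YAW=2.3
RB=R.from_euler("z",YAW,degrees=True)
def tool(sy,lean):   # leans outwards on side sy
    s,c=np.sin(np.radians(lean)),np.cos(np.radians(lean))
    return RB*R.from_matrix(np.c_[[0,c,-sy*s],[1,0,0],[0,-sy*s,-c]])
def wp(sy,x,yz,lean=38):
    r=tool(sy,lean)
    for y,z in yz:
        tip=B+RB.apply([x,sy*y,z]); print((y,z),end=" "); row(tip-22*r.as_matrix()[:,2],r)
def tipbox():
    s=state();r=Rb(s["ee_rot"]);t=s["ee_pos"]+22*r.as_matrix()[:,2]
    print("tip in box",RB.inv().apply(t-B).round(1),"F box",RB.inv().apply(s["force"]).round(1),"t",s["time_s"])
E
python3 -c "
from h import *
wp(1,54,[(125,140)])"
```

```text
(125, 140) 0.2964 0.1414 0.4461 -0.0005 -0.4227 -0.0043  mm 277 deg 38
```

```bash
python3 -m jog '0.296 0.141 0.446 0 -0.423 -0.004;0.296 0.141 0.446 0 -0.423 -0.004;0.296 0.141 0.446 0 -0.423 -0.004;0.296 0.141 0.446 0 -0.423 -0.004;0.296 0.141 0.446 0 -0.423 -0.004;0.296 0.141 0.446 0 -0.423 -0.004;0.296 0.141 0.446 0 -0.423 -0.004;0.296 0.141 0.446 0 -0.423 -0.004;0.296 0.141 0.446 0 -0.423 -0.004;0.296 0.141 0.446 0 -0.423 -0.004'
python3 -c "
from h import *
tipbox()
wp(1,54,[(113,95),(112,60),(112,35),(103,22),(98,21),(95,20),(92,20)])"
```

```text
time_s: 4.57
ee_pos: [615.6, 100.9, 159.1]
ee_rot: [179.9, 38.0, 92.2]
force: [-0.4, -0.8, 0.7]
gripper_width: 0.2
tip in box [ 54.2 124.3 141.7] F box [-0.4 -0.8  0.7] t 4.5667
(113, 95) 0.0397 -0.0004 0.0875 0.0003 0.0003 -0.0010  mm 48 deg 0
(112, 60) 0.0813 -0.0005 0.1439 0.0003 0.0003 -0.0010  mm 83 deg 0
(112, 35) 0.1121 -0.0005 0.1833 0.0003 0.0003 -0.0010  mm 107 deg 0
(103, 22) 0.1139 -0.0006 0.2149 0.0003 0.0003 -0.0010  mm 122 deg 0
(98, 21) 0.1073 -0.0006 0.2226 0.0003 0.0003 -0.0010  mm 124 deg 0
(95, 20) 0.1038 -0.0006 0.2279 0.0003 0.0003 -0.0010  mm 125 deg 0
(92, 20) 0.0991 -0.0005 0.2316 0.0003 0.0003 -0.0010  mm 126 deg 0
```

```bash
python3 -m jog '0.02 0 0.044 0 0 0;0.04 0 0.0875 0 0 0;0.06 0 0.116 0 0 0;0.081 0 0.144 0 0 0;0.097 0 0.164 0 0 0;0.112 0 0.183 0 0 0;0.113 0 0.2 0 0 0;0.114 0 0.215 0 0 0;0.114 0 0.215 0 0 0'
python3 -c "
from h import *
tipbox()
wp(1,54,[(103,22),(98,21),(95,20),(92,20),(88,20)])"
```

```text
time_s: 5.32
ee_pos: [616.7, 78.9, 39.4]
ee_rot: [179.9, 38.0, 92.1]
force: [-0.3, -0.1, 0.2]
gripper_width: 0.6
tip in box [ 54.4 102.2  22.1] F box [-0.3 -0.1  0.2] t 5.3167
(103, 22) 0.0013 -0.0008 -0.0008 0.0003 0.0002 -0.0015  mm 1 deg 0
(98, 21) -0.0054 -0.0008 0.0069 0.0003 0.0002 -0.0015  mm 4 deg 0
(95, 20) -0.0088 -0.0008 0.0122 0.0003 0.0002 -0.0015  mm 8 deg 0
(92, 20) -0.0136 -0.0008 0.0159 0.0003 0.0002 -0.0015  mm 10 deg 0
(88, 20) -0.0199 -0.0008 0.0208 0.0003 0.0002 -0.0015  mm 14 deg 0
```

Near zero force so far; push inwards in steps.

```bash
python3 -m jog '-0.005 0 0.007 0 0 0;-0.009 0 0.012 0 0 0;-0.0115 0 0.014 0 0 0;-0.0115 0 0.014 0 0 0'
python3 -c "
from h import *
tipbox()"; python3 -m jog '-0.002 0 0.002 0 0 0;-0.004 0 0.003 0 0 0;-0.004 0 0.003 0 0 0'; python3 -c "
from h import *
tipbox()"
```

```text
time_s: 5.65
ee_pos: [617.5, 75.8, 38.8]
ee_rot: [179.4, 37.4, 91.8]
force: [-7.4, 23.3, 10.4]
gripper_width: 0.7
tip in box [55.2 99.3 21.3] F box [-6.4 23.5 10.4] t 5.65
time_s: 5.9
ee_pos: [617.8, 76.4, 39.4]
ee_rot: [179.2, 37.0, 91.6]
force: [-2.7, 13.0, 3.7]
gripper_width: 0.5
tip in box [ 55.5 100.1  21.9] F box [-2.2 13.1  3.7] t 5.9
```

```bash
python3 -m jog '0 0 -0.06 0 0 0;-0.06 0 -0.15 0 0 0;-0.1 0 -0.2 0 0 0;-0.115 0 -0.225 0 0 0;-0.115 0 -0.225 0 0 0'
cat >> h.py <<'E'
def look(name,sx,sy):
    w=grab_frame("wrist");cv2.imwrite(f"pics/{name}.png",cv2.resize(w,(768,576),interpolation=cv2.INTER_CUBIC)[:,:,::-1])
    n="clip_"+("f" if sx>0 else "n")+("l" if sy>0 else "r")
    print(n,[(np.round(d["location"]*np.array(1.5)).tolist(),round(d["confidence"],2)) for d in tip_of(n+"_pad","wrist")][:4])
    for ph in (0,.15,.3,.8,1.4):
        for l in (30,38):
            v=B+RB.apply([58*sx,sy*(73+l*np.sin(ph)+13.5*np.cos(ph)),60-l*np.cos(ph)+13.5*np.sin(ph)])
            print(ph,l,(proj("wrist",[v])[0]*1.5).round(0))
E
python3 -c "
from h import *
tipbox();look('fl',1,1);wp(1,54,[(30,250)],0)"
```

```text
time_s: 6.32
ee_pos: [618.0, 98.7, 170.1]
ee_rot: [178.5, 36.8, 91.2]
force: [1.0, 0.2, 0.0]
gripper_width: 0.2
tip in box [ 56.8 122.4 152.5] F box [1.  0.2 0. ] t 6.3167
clip_fl [([375.0, 217.0], 0.93)]
0 30 [387. 222.]
0 38 [387. 213.]
0.15 30 [387. 220.]
0.15 38 [387. 210.]
0.3 30 [387. 219.]
0.3 38 [387. 207.]
0.8 30 [388. 223.]
0.8 38 [388. 209.]
1.4 30 [389. 247.]
1.4 38 [389. 235.]
(30, 250) -0.2964 0.0033 -0.0451 0.0070 0.4107 -0.0051  mm 150 deg 37
```

View pics/fl.png

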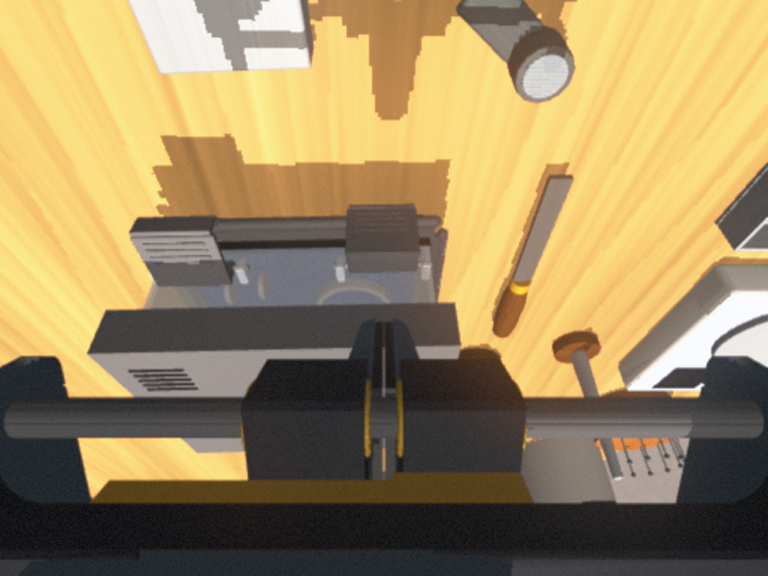

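The fl clip lies over the rim, with its free edge at row 205 and the rim edge beside it at row 217. The nl clip at (180,250) still stands out. I'll compare that rim offset with the prediction to judge the angle.

```bash
python3 -c "
from h import *
for n,q in [('rimtop',(20,82,31)),('rimbot',(20,82,23)),('edge0',(58,86.5,22)),('capfar',(98,84,126)),('capnear',(-98,84,126)),('caplow',(98,84,98))]: print(n,(proj('wrist',[B+RB.apply(q)])*1.5).round())
for ph in (0,.1,.2,.3):
  for l in (0,30,38): print(ph,l,(proj('wrist',[B+RB.apply((35,73+l*np.sin(ph)+13.5*np.cos(ph),60-l*np.cos(ph)+13.5*np.sin(ph)))])*1.5).round())
"
```

```text
rimtop [[329. 229.]]
rimbot [[330. 220.]]
edge0 [[387. 213.]]
capfar [[468. 355.]]
capnear [[ 89. 360.]]
caplow [[461. 311.]]
0 0 [[350. 258.]]
0 30 [[352. 223.]]
0 38 [[352. 214.]]
0.1 0 [[350. 259.]]
0.1 30 [[351. 221.]]
0.1 38 [[352. 211.]]
0.2 0 [[350. 261.]]
0.2 30 [[351. 220.]]
0.2 38 [[351. 209.]]
0.3 0 [[350. 263.]]
0.3 30 [[351. 219.]]
0.3 38 [[351. 208.]]
```

It matches: the cap edges show the same offset of about -8 px, which puts a closed clip's edge at row 205. Now over to the nr clip.

```bash
python3 -c "
from h import *
wp(1,0,[(20,230)],0)"
```

```text
(20, 230) -0.2895 -0.1051 -0.0019 0.0070 0.4107 -0.0051  mm 154 deg 37
```

```bash
python3 -m jog '-0.29 -0.105 -0.002 0.007 0.411 -0.005;-0.29 -0.105 -0.002 0.007 0.411 -0.005;-0.29 -0.105 -0.002 0.007 0.411 -0.005;-0.29 -0.105 -0.002 0.007 0.411 -0.005;-0.29 -0.105 -0.002 0.007 0.411 -0.005;-0.29 -0.105 -0.002 0.007 0.411 -0.005;-0.29 -0.105 -0.002 0.007 0.411 -0.005'
python3 -c "
from h import *
tipbox();wp(-1,-50,[(125,145)])"
```

```text
time_s: 7.0
ee_pos: [565.4, -21.6, 250.6]
ee_rot: [-179.8, 0.0, 92.0]
force: [-0.7, -0.4, -1.1]
gripper_width: 0.3
tip in box [ -1.   17.5 228.6] F box [-0.7 -0.4 -1.1] t 7.0
(125, 145) -0.3126 -0.0960 0.1769 -0.0008 0.4222 -0.0038  mm 186 deg 38
```

```bash
python3 -m jog '-0.31 -0.096 0.177 0 0.422 -0.004;-0.31 -0.096 0.177 0 0.422 -0.004;-0.31 -0.096 0.177 0 0.422 -0.004;-0.31 -0.096 0.177 0 0.422 -0.004;-0.31 -0.096 0.177 0 0.422 -0.004;-0.31 -0.096 0.177 0 0.422 -0.004;-0.31 -0.096 0.177 0 0.422 -0.004;-0.31 -0.096 0.177 0 0.422 -0.004'
python3 -c "
from h import *
tipbox();wp(-1,-52,[(113,95),(112,60),(112,35),(103,22),(98,21),(95,20),(92,20)])"
```

```text
time_s: 7.67
ee_pos: [522.3, -176.7, 160.0]
ee_rot: [-179.5, -38.1, 92.1]
force: [0.6, -0.3, 0.1]
gripper_width: 0.8
tip in box [ -50.3 -122.3  142.7] F box [ 0.6 -0.3  0.1] t 7.6667
(113, 95) -0.0442 -0.0030 0.0865 -0.0040 -0.0008 -0.0014  mm 49 deg 0
(112, 60) -0.0858 -0.0026 0.1429 -0.0040 -0.0008 -0.0014  mm 83 deg 0
(112, 35) -0.1166 -0.0022 0.1822 -0.0040 -0.0008 -0.0014  mm 108 deg 0
(103, 22) -0.1184 -0.0020 0.2138 -0.0040 -0.0008 -0.0014  mm 122 deg 0
(98, 21) -0.1118 -0.0020 0.2215 -0.0040 -0.0008 -0.0014  mm 124 deg 0
(95, 20) -0.1083 -0.0020 0.2268 -0.0040 -0.0008 -0.0014  mm 126 deg 0
(92, 20) -0.1036 -0.0020 0.2305 -0.0040 -0.0008 -0.0014  mm 126 deg 0
```

```bash
python3 -m jog '-0.022 -0.002 0.044 0 0 0;-0.044 -0.002 0.0865 0 0 0;-0.065 -0.002 0.115 0 0 0;-0.086 -0.002 0.143 0 0 0;-0.101 -0.002 0.163 0 0 0;-0.117 -0.002 0.182 0 0 0;-0.118 -0.002 0.198 0 0 0;-0.118 -0.002 0.214 0 0 0;-0.118 -0.002 0.214 0 0 0'
python3 -c "
from h import *
tipbox();wp(-1,-52,[(98,21),(95,20),(92,20)])"
```

```text
time_s: 8.42
ee_pos: [520.1, -156.4, 39.2]
ee_rot: [-179.6, -38.0, 92.2]
force: [0.3, -0.5, -0.4]
gripper_width: 0.2
tip in box [ -51.7 -101.9   21.8] F box [ 0.3 -0.5 -0.4] t 8.4167
(98, 21) 0.0051 -0.0008 0.0061 -0.0042 -0.0003 -0.0009  mm 4 deg 0
(95, 20) 0.0086 -0.0008 0.0113 -0.0042 -0.0003 -0.0009  mm 7 deg 0
(92, 20) 0.0133 -0.0007 0.0150 -0.0042 -0.0003 -0.0009  mm 10 deg 0
```

```bash
python3 -m jog '0.005 0 0.006 0 0 0;0.0085 0 0.0113 0 0 0;0.0115 0 0.0135 0 0 0;0.0115 0 0.0135 0 0 0'
python3 -c "
from h import *
tipbox()"; python3 -m jog '0.003 0 0.0025 0 0 0;0.005 0 0.004 0 0 0;0.005 0 0.004 0 0 0'; python3 -c "
from h import *
tipbox()"
```

```text
time_s: 8.75
ee_pos: [520.6, -152.2, 38.3]
ee_rot: [-179.9, -37.4, 92.5]
force: [-3.6, -16.5, 7.4]
gripper_width: 0.6
tip in box [-51.  -97.9  20.8] F box [ -4.3 -16.3   7.4] t 8.75
time_s: 9.0
ee_pos: [520.6, -152.3, 38.7]
ee_rot: [179.9, -36.9, 92.7]
force: [-4.4, -13.0, 4.1]
gripper_width: 0.8
tip in box [-50.9 -98.2  21.1] F box [ -4.9 -12.8   4.1] t 9.0
```

```bash
python3 -m jog '0 0 -0.06 0 0 0;0.06 0 -0.15 0 0 0;0.07 0.04 -0.2 0 0 0;0.06 0.1 -0.23 0 0 0;0.06 0.15 -0.23 0 0 0;0.06 0.15 -0.23 0 0 0'
python3 -c "
from h import *
tipbox();look('nr',-1,-1);wp(-1,46,[(113,95),(112,60),(112,35),(103,22)])
for n,q in [('rimbot',(0,-82,23)),('capfarlow',(98,-84,98)),('capnearlow',(-98,-84,98)),('capfartop',(98,-84,126))]: print(n,(proj('wrist',[B+RB.apply(q)])*1.5).round())"
```

```text
time_s: 9.5
ee_pos: [601.7, -193.8, 150.2]
ee_rot: [179.5, -36.8, 93.0]
force: [-0.5, 0.2, -0.5]
gripper_width: 0.3
tip in box [  28.5 -142.9  132.5] F box [-0.5  0.2 -0.5] t 9.5
clip_nr []
0 30 [263. 308.]
0 38 [266. 312.]
0.15 30 [262. 313.]
0.15 38 [264. 318.]
0.3 30 [260. 317.]
0.3 38 [262. 324.]
0.8 30 [253. 325.]
0.8 38 [254. 336.]
1.4 30 [243. 317.]
1.4 38 [242. 331.]
(113, 95) 0.0019 0.0441 0.0921 -0.0029 0.0117 0.0039  mm 51 deg 1
(112, 60) -0.0386 0.0441 0.1493 -0.0029 0.0117 0.0039  mm 80 deg 1
(112, 35) -0.0686 0.0441 0.1892 -0.0029 0.0117 0.0039  mm 103 deg 1
(103, 22) -0.0699 0.0442 0.2208 -0.0029 0.0117 0.0039  mm 118 deg 1
rimbot [[350. 306.]]
capfarlow [[522. 265.]]
capnearlow [[157. 263.]]
capfartop [[540. 241.]]
```

View pics/nr.png

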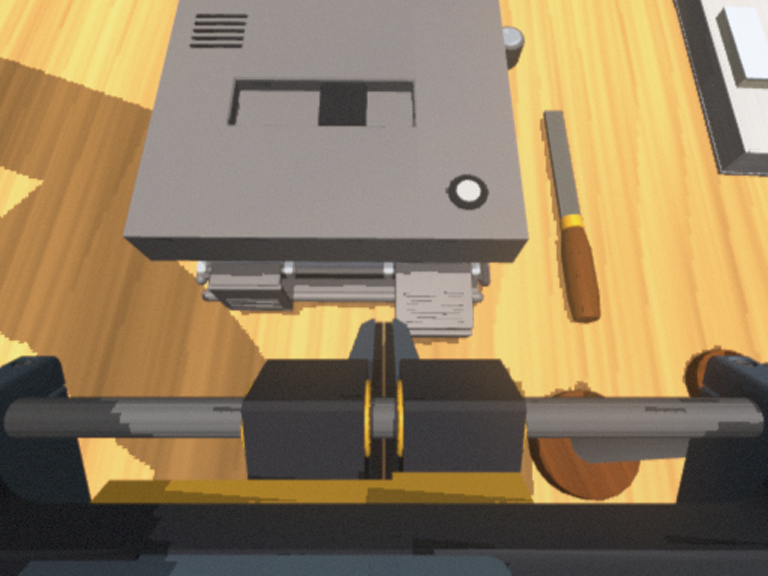

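The nr clip is down: its edge is at row 310, about 7 px past the rim line, where a closed clip should be 6 px past. The fr clip at (435,300) is still out, and the mandrel foot is at (585,440). I'll push fr slightly off its middle so the body stays clear of the mandrel.

```bash
python3 -m jog '0.002 0.018 0.046 0 0.01 0.004;0.002 0.036 0.092 0 0.012 0.004;-0.018 0.036 0.12 0 0.012 0.004;-0.039 0.036 0.149 0 0.012 0.004;-0.054 0.036 0.17 0 0.012 0.004;-0.069 0.036 0.189 0 0.012 0.004;-0.069 0.036 0.205 0 0.012 0.004;-0.07 0.036 0.221 0 0.012 0.004;-0.07 0.036 0.221 0 0.012 0.004'
python3 -c "
from h import *
tipbox();wp(-1,42,[(98,21),(95,20),(92,20)])"
```

```text
time_s: 10.35
ee_pos: [613.2, -153.8, 38.9]
ee_rot: [-179.7, -38.0, 92.3]
force: [0.1, -2.0, -0.8]
gripper_width: 0.6
tip in box [  41.4 -103.    21.5] F box [-0.  -2.  -0.8] t 10.35
(98, 21) 0.0072 0.0009 0.0070 -0.0030 0.0000 -0.0003  mm 5 deg 0
(95, 20) 0.0107 0.0010 0.0123 -0.0030 0.0000 -0.0003  mm 8 deg 0
(92, 20) 0.0154 0.0010 0.0160 -0.0030 0.0000 -0.0003  mm 11 deg 0
```

```bash
python3 -m jog '0.007 0 0.007 0 0 0;0.0107 0 0.0123 0 0 0;0.0135 0 0.0145 0 0 0;0.0135 0 0.0145 0 0 0'
python3 -c "
from h import *
tipbox()"; python3 -m jog '0.004 0 0.003 0 0 0;0.006 0 0.005 0 0 0;0.006 0 0.005 0 0 0'; python3 -c "
from h import *
tipbox()"; python3 -m jog '0 0 -0.06 0 0 0;0.06 0 -0.15 0 0 0;0.07 -0.03 -0.2 0 0 0;0.06 -0.1 -0.23 0 0 0;0.06 -0.16 -0.23 0 0 0;0.06 -0.16 -0.23 0 0 0'
python3 -c "
from h import *
tipbox();look('fr',1,-1);wp(1,0,[(-20,240)],0)
for n,q in [('rimbot',(0,-82,23)),('edge0',(58,-86.5,22)),('edge.3',(58,-97,27.6)),('capfarlow',(98,-84,98)),('capnearlow',(-98,-84,98)),('capfartop',(98,-84,126))]: print(n,(proj('wrist',[B+RB.apply(q)])*1.5).round())"
```

```text
time_s: 10.68
ee_pos: [613.2, -148.2, 37.8]
ee_rot: [-180.0, -37.4, 92.4]
force: [-2.9, -14.4, 2.6]
gripper_width: 0.6
tip in box [ 41.7 -97.6  20.4] F box [ -3.4 -14.3   2.6] t 10.6833
time_s: 10.93
ee_pos: [613.2, -148.2, 38.1]
ee_rot: [179.8, -37.0, 92.6]
force: [-2.6, -13.0, 3.4]
gripper_width: 0.4
tip in box [ 41.8 -97.8  20.5] F box [ -3.1 -12.8   3.4] t 10.9333
time_s: 11.43
ee_pos: [530.6, -196.9, 149.6]
ee_rot: [-180.0, -37.0, 92.4]
force: [-0.4, 0.4, -1.5]
gripper_width: 0.7
tip in box [ -42.8 -143.   132.1] F box [-0.4  0.4 -1.5] t 11.4333
clip_fr [([531.0, 306.0], 0.62)]
0 30 [525. 308.]
0 38 [522. 312.]
0.15 30 [527. 313.]
0.15 38 [524. 318.]
0.3 30 [529. 317.]
0.3 38 [526. 324.]
0.8 30 [537. 325.]
0.8 38 [536. 336.]
1.4 30 [548. 317.]
1.4 38 [549. 331.]
(-20, 240) 0.3534 0.0783 -0.0170 0.0016 -0.4108 0.0015  mm 181 deg 37
rimbot [[438. 305.]]
edge0 [[522. 312.]]
edge.3 [[526. 324.]]
capfarlow [[637. 263.]]
capnearlow [[273. 263.]]
capfartop [[669. 239.]]
```

View pics/fr.png

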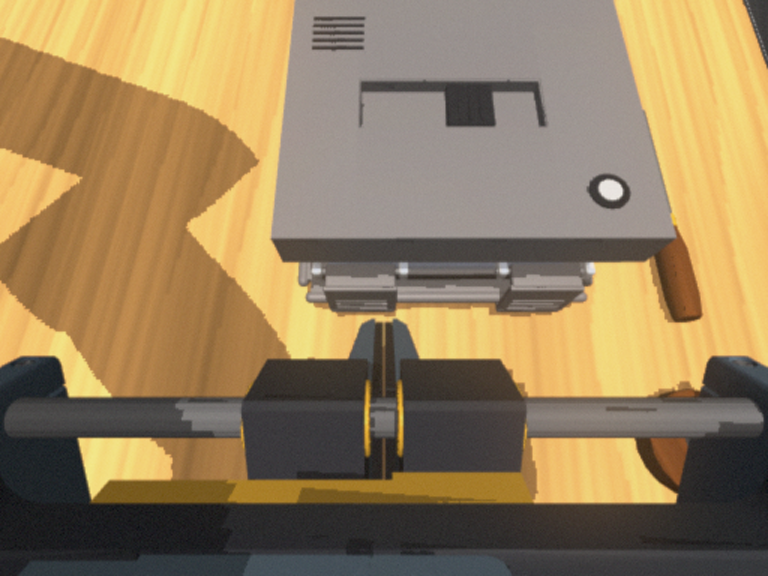

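Both right clips are down: nr's edge is at (362,311), fr's at (542,312), and the prediction for a closed clip was row 312. Now nl.

```bash
python3 -m jog '0.353 0.078 -0.017 0 -0.411 0;0.353 0.078 -0.017 0 -0.411 0;0.353 0.078 -0.017 0 -0.411 0;0.353 0.078 -0.017 0 -0.411 0;0.353 0.078 -0.017 0 -0.411 0;0.353 0.078 -0.017 0 -0.411 0;0.353 0.078 -0.017 0 -0.411 0'
python3 -c "
from h import *
tipbox();wp(1,-54,[(125,140)])"
```

```text
time_s: 12.12
ee_pos: [568.6, -55.0, 263.0]
ee_rot: [179.7, -0.0, 92.8]
force: [-0.7, -0.1, -1.2]
gripper_width: 0.3
tip in box [  1.  -16.1 241. ] F box [-0.7 -0.1 -1.2] t 12.1167
(125, 140) 0.3101 -0.1084 0.2108 0.0051 -0.4224 0.0039  mm 195 deg 38
```

```bash
python3 -m jog '0.31 -0.108 0.211 0.005 -0.422 0.004;0.31 -0.108 0.211 0.005 -0.422 0.004;0.31 -0.108 0.211 0.005 -0.422 0.004;0.31 -0.108 0.211 0.005 -0.422 0.004;0.31 -0.108 0.211 0.005 -0.422 0.004;0.31 -0.108 0.211 0.005 -0.422 0.004;0.31 -0.108 0.211 0.005 -0.422 0.004;0.31 -0.108 0.211 0.005 -0.422 0.004'
python3 -c "
from h import *
tipbox();wp(1,-56,[(113,95),(112,60),(112,35),(103,22),(98,21),(95,20),(92,20)])"
```

```text
time_s: 12.78
ee_pos: [507.7, 96.8, 155.6]
ee_rot: [-179.7, 38.0, 92.5]
force: [0.1, -0.0, 0.5]
gripper_width: 0.2
tip in box [-53.9 124.6 138.2] F box [ 0.1 -0.   0.5] t 12.7833
(113, 95) 0.0350 -0.0039 0.0824 -0.0022 -0.0002 0.0013  mm 45 deg 0
(112, 60) 0.0765 -0.0037 0.1388 -0.0022 -0.0002 0.0013  mm 79 deg 0
(112, 35) 0.1073 -0.0035 0.1782 -0.0022 -0.0002 0.0013  mm 104 deg 0
(103, 22) 0.1091 -0.0034 0.2098 -0.0022 -0.0002 0.0013  mm 118 deg 0
(98, 21) 0.1024 -0.0033 0.2175 -0.0022 -0.0002 0.0013  mm 120 deg 0
(95, 20) 0.0989 -0.0033 0.2228 -0.0022 -0.0002 0.0013  mm 122 deg 0
(92, 20) 0.0942 -0.0033 0.2265 -0.0022 -0.0002 0.0013  mm 123 deg 0
```

```bash
python3 -m jog '0.018 -0.003 0.041 0 0 0;0.035 -0.004 0.082 0 0 0;0.056 -0.004 0.11 0 0 0;0.0765 -0.004 0.139 0 0 0;0.092 -0.004 0.159 0 0 0;0.107 -0.004 0.178 0 0 0;0.108 -0.003 0.194 0 0 0;0.109 -0.003 0.21 0 0 0;0.109 -0.003 0.21 0 0 0;0.103 -0.003 0.217 0 0 0;0.099 -0.003 0.223 0 0 0;0.0965 -0.003 0.225 0 0 0;0.0965 -0.003 0.225 0 0 0'
python3 -c "
from h import *
tipbox()"; python3 -m jog '-0.004 0 0.003 0 0 0;-0.006 0 0.005 0 0 0;-0.006 0 0.005 0 0 0'; python3 -c "
from h import *
tipbox()"; python3 -m jog '0 0 -0.06 0 0 0;-0.06 0 -0.15 0 0 0;-0.07 0.03 -0.2 0 0 0;-0.06 0.1 -0.23 0 0 0;-0.06 0.14 -0.23 0 0 0;-0.06 0.14 -0.23 0 0 0'
python3 -c "
from h import *
tipbox();look('nl',-1,1);wp(1,-32,[(10,220)],0)
for n,q in [('rimbot',(0,82,23)),('edgef',(58,86.5,22)),('edge.3',(58,97,27.6)),('capfarlow',(98,84,98)),('capnearlow',(-98,84,98)),('capfartop',(98,84,126))]: print(n,(proj('wrist',[B+RB.apply(q)])*1.5).round())"
```

```text
time_s: 13.87
ee_pos: [507.4, 70.8, 38.3]
ee_rot: [179.9, 37.3, 92.0]
force: [-10.0, 24.5, 14.2]
gripper_width: 0.3
tip in box [-55.2  98.8  20.8] F box [-9.  24.9 14.2] t 13.8667
time_s: 14.12
ee_pos: [507.6, 71.1, 38.6]
ee_rot: [179.6, 36.8, 91.6]
force: [-7.9, 19.2, 8.4]
gripper_width: 0.5
tip in box [-54.9  99.3  21. ] F box [-7.1 19.5  8.4] t 14.1167
time_s: 14.62
ee_pos: [579.6, 119.0, 150.9]
ee_rot: [179.0, 36.6, 91.4]
force: [0.4, -0.1, -0.9]
gripper_width: 0.6
tip in box [ 19.1 144.2 133.3] F box [ 0.4 -0.1 -0.9] t 14.6167
clip_nl [([269.0, 262.0], 0.73)]
0 30 [274. 264.]
0 38 [276. 255.]
0.15 30 [272. 262.]
0.15 38 [273. 252.]
0.3 30 [270. 262.]
0.3 38 [271. 251.]
0.8 30 [264. 269.]
0.8 38 [263. 256.]
1.4 30 [258. 294.]
1.4 38 [255. 283.]
(10, 220) -0.3463 -0.0896 0.0265 0.0020 0.4088 -0.0061  mm 179 deg 37
rimbot [[362. 260.]]
edgef [[448. 253.]]
edge.3 [[451. 249.]]
capfarlow [[530. 354.]]
capnearlow [[188. 358.]]
capfartop [[541. 401.]]
```

View pics/nl.png

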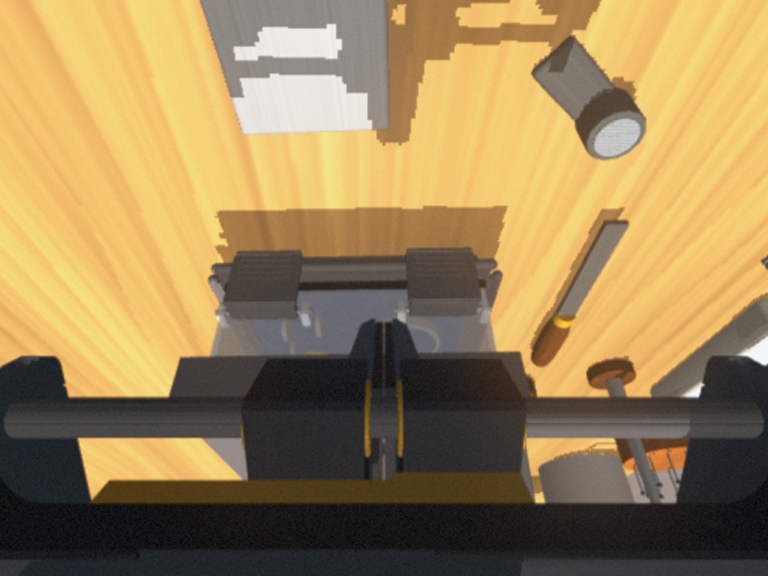

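Both left clips are down at matching rows, with edges at about (268,250) and (440,250), so all four are closed. For the switch I'll turn the tool 90° so that the fingers' narrow side lies across the slot.

```bash
cat >> h.py <<'E'
def sw(x,zs,yaw,y=0):
    r=R.from_euler("xyz",[180,0,yaw],degrees=True)
    for z in zs: row(B+RB.apply([x,y,z+22]),r)
E
python3 -c "
from h import *
print(state()['qpos'].round())
wp(1,-32,[(10,215)],0)
sw(-32,[215],2.3);sw(-32,[215],182.3)"
```

```text
[ 27.  31.  91. -34.  77.  39.]
(10, 215) -0.3403 -0.0897 0.0345 0.0020 0.4088 -0.0061  mm 177 deg 37
-0.3563 -0.0895 0.0465 0.3211 0.3181 0.9563  mm 185 deg 95
-0.3563 -0.0895 0.0465 -0.3189 0.3220 -0.9684  mm 185 deg 96
```

```bash
python3 -m jog '-0.2 -0.05 -0.09 0.05 0.05 0.15;-0.356 -0.09 0.046 0.321 0.318 0.956;-0.356 -0.09 0.046 0.321 0.318 0.956;-0.356 -0.09 0.046 0.321 0.318 0.956;-0.356 -0.09 0.046 0.321 0.318 0.956;-0.356 -0.09 0.046 0.321 0.318 0.956;-0.356 -0.09 0.046 0.321 0.318 0.956;-0.356 -0.09 0.046 0.321 0.318 0.956;-0.356 -0.09 0.046 0.321 0.318 0.956;-0.356 -0.09 0.046 0.321 0.318 0.956;-0.356 -0.09 0.046 0.321 0.318 0.956;-0.356 -0.09 0.046 0.321 0.318 0.956;-0.356 -0.09 0.046 0.321 0.318 0.956;-0.356 -0.09 0.046 0.321 0.318 0.956;-0.356 -0.09 0.046 0.321 0.318 0.956;-0.356 -0.09 0.046 0.321 0.318 0.956'
python3 -c "
from h import *
tipbox();w=grab_frame('wrist');cv2.imwrite('pics/sw.png',cv2.resize(w,(768,576),interpolation=cv2.INTER_CUBIC)[:,:,::-1])
print([(np.array(d['location'])*1.5,d['confidence']) for d in tip_of('switch_back','wrist')])
for q in [(-9,0,121.5),(-56,16,126),(-56,-16,126),(44,16,126),(44,-16,126),(98,84,126),(98,-84,126)]: print(q,(proj('wrist',[B+RB.apply(q)])*1.5).round())
sw(-32,[150,121],2.3)"
```

```text
time_s: 16.05
ee_pos: [533.9, -40.0, 236.9]
ee_rot: [180.0, 0.1, 2.4]
force: [0.3, -0.1, 0.8]
gripper_width: 0.1
tip in box [-33.1   0.3 214.9] F box [ 0.3 -0.1  0.8] t 16.05
[(array([386.55, 250.35]), 0.94)]
(-9, 0, 121.5) [[385. 257.]]
(-56, 16, 126) [[359. 332.]]
(-56, -16, 126) [[410. 332.]]
(44, 16, 126) [[357. 166.]]
(44, -16, 126) [[414. 166.]]
(98, 84, 126) [[227.  60.]]
(98, -84, 126) [[544.  61.]]
0.0010 0.0013 0.1297 0.0003 0.0008 0.0017  mm 65 deg 0
0.0011 0.0013 0.1877 0.0003 0.0008 0.0017  mm 94 deg 0
```

View pics/sw.png

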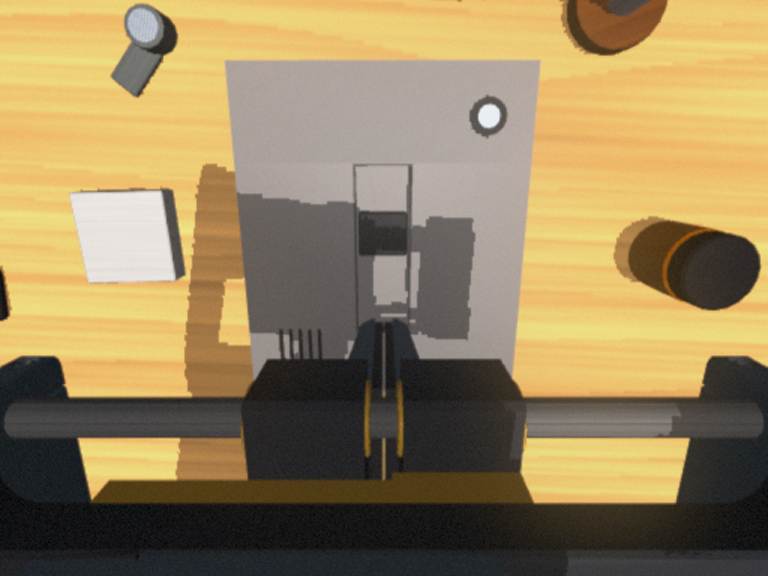

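The slot edges are at columns 355 and 411 and the switch's near face is at row 254, within 1-2 mm of the prediction. I'll descend and then push along +x, which is the tool's +x.

```bash
python3 -m jog '0.002 -0.001 0.06 0 0 0;0.002 -0.001 0.12 0 0 0;0.002 -0.001 0.16 0 0 0;0.002 -0.001 0.175 0 0 0;0.002 -0.001 0.187 0 0 0;0.002 -0.001 0.187 0 0 0'
python3 -c "
from h import *
tipbox()"
```

```text
time_s: 16.65
ee_pos: [535.5, -38.8, 142.8]
ee_rot: [180.0, 0.1, 2.5]
force: [0.4, 0.3, -0.2]
gripper_width: 0.1
tip in box [-31.5   1.5 120.8] F box [ 0.4  0.3 -0.2] t 16.65
```

```bash
python3 -m jog '0.01 0 0 0 0 0;0.02 0 0 0 0 0;0.03 0 0 0 0 0;0.04 0 0 0 0 0;0.05 0 0 0 0 0;0.056 0 0 0 0 0;0.056 0 0 0 0 0'
python3 -c "
from h import *
tipbox()"; python3 -m jog '0.003 0 0 0 0 0;0.006 0 0 0 0 0;0.009 0 0 0 0 0;0.009 0 0 0 0 0'
python3 -c "
from h import *
tipbox()"
```

```text
time_s: 17.23
ee_pos: [564.6, -37.6, 142.9]
ee_rot: [180.0, 0.1, 2.5]
force: [0.3, -0.2, 0.1]
gripper_width: 0.6
tip in box [ -2.4   1.4 120.9] F box [ 0.3 -0.2  0.1] t 17.2333
time_s: 17.57
ee_pos: [565.1, -37.6, 142.8]
ee_rot: [180.0, 0.6, 2.5]
force: [-11.1, -0.9, 6.8]
gripper_width: 0.5
tip in box [ -2.    1.4 120.8] F box [-11.1  -0.5   6.8] t 17.5667
```

```bash
python3 -m jog '0.003 0 0 0 0 0;0.005 0 0 0 0 0;0.005 0 0 0 0 0'
python3 -c "
from h import *
tipbox()"
python3 -m jog '-0.02 0 0 0 0 0;-0.02 0 -0.04 0 0 0;-0.03 0 -0.12 0 0 0;-0.06 0 -0.2 0 0 0;-0.1 0 -0.28 0 0 0;-0.12 0 -0.36 0 0 0;-0.12 0 -0.36 0 0 0;-0.12 0 -0.36 0 0 0'
python3 -c "
from h import *
tipbox();w=grab_frame('wrist');t=grab_frame('top');s=grab_frame('scene')
im=np.hstack([cv2.resize(w[60:260,100:420],(400,250)),cv2.resize(t[140:265,160:360],(400,250),interpolation=cv2.INTER_CUBIC)])
im=np.vstack([im,cv2.resize(s[110:290,90:410],(800,450),interpolation=cv2.INTER_CUBIC)[60:400]])
cv2.imwrite('pics/end.png',im[:,:,::-1])
print([(d['location'],d['confidence']) for d in tip_of('switch_back','wrist')])
print(proj('wrist',[B+RB.apply(q) for q in [(-9,0,121.5),(15,0,121.5),(17,0,125),(43,0,125),(44,0,126)]]).round(1))"
```

```text
time_s: 17.82
ee_pos: [565.2, -37.6, 142.7]
ee_rot: [180.0, 0.9, 2.5]
force: [-8.2, 0.1, 5.7]
gripper_width: 0.9
tip in box [ -2.1   1.4 120.7] F box [-8.2  0.4  5.7] t 17.8167
time_s: 18.48
ee_pos: [509.3, -40.3, 327.1]
ee_rot: [179.9, 0.4, 2.5]
force: [0.2, -0.0, -0.6]
gripper_width: 0.6
tip in box [-57.9   0.9 305.1] F box [ 0.2 -0.1 -0.6] t 18.4833
[([255.0, 110.4], 0.95)]
[[257.  130.5]
 [257.2 108.9]
 [257.2 107.1]
 [257.3  82.3]
 [257.3  81.3]]
```

View pics/end.png

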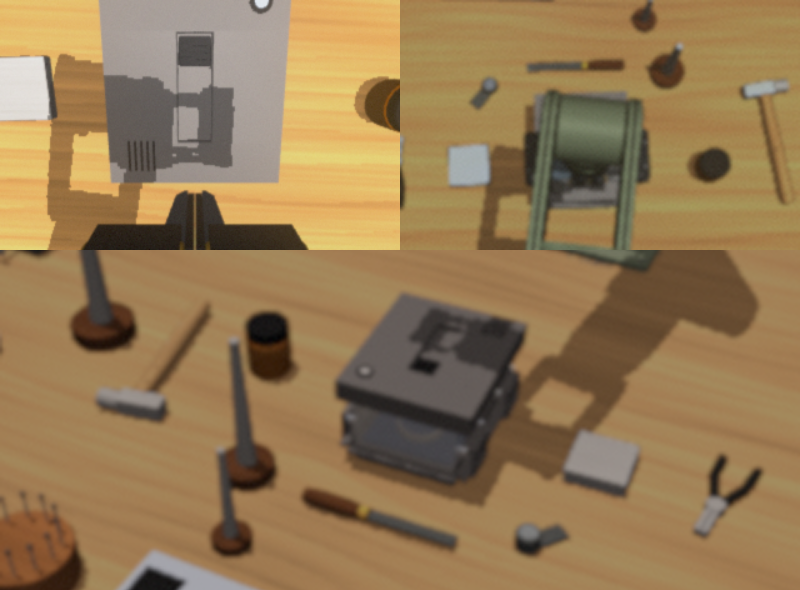

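The picture shows the switch at the far end of the slot, no clips standing out and the tools in place. I'll measure the switch's travel from the image profile along the slot.

```bash
python3 -c "
from h import *
w=grab_frame('wrist').astype(float).mean(2)
p=w[76:182,249:257].mean(1);print(list(zip(range(76,182),p.round().astype(int))))
print([(x,z,proj('wrist',[B+RB.apply((x,0,z))])[0,1].round(1)) for x,z in [(44,126),(44,117),(41,125),(39,125),(15,125),(15,118),(13,125),(-56,126),(-98,126)]])"
```

```text
[(76, np.int64(161)), (77, np.int64(161)), (78, np.int64(161)), (79, np.int64(160)), (80, np.int64(151)), (81, np.int64(121)), (82, np.int64(134)), (83, np.int64(157)), (84, np.int64(139)), (85, np.int64(92)), (86, np.int64(77)), (87, np.int64(78)), (88, np.int64(78)), (89, np.int64(76)), (90, np.int64(77)), (91, np.int64(78)), (92, np.int64(76)), (93, np.int64(76)), (94, np.int64(77)), (95, np.int64(77)), (96, np.int64(76)), (97, np.int64(77)), (98, np.int64(77)), (99, np.int64(77)), (100, np.int64(76)), (101, np.int64(76)), (102, np.int64(76)), (103, np.int64(75)), (104, np.int64(76)), (105, np.int64(77)), (106, np.int64(74)), (107, np.int64(75)), (108, np.int64(74)), (109, np.int64(120)), (110, np.int64(156)), (111, np.int64(166)), (112, np.int64(166)), (113, np.int64(165)), (114, np.int64(165)), (115, np.int64(164)), (116, np.int64(165)), (117, np.int64(166)), (118, np.int64(164)), (119, np.int64(165)), (120, np.int64(164)), (121, np.int64(165)), (122, np.int64(164)), (123, np.int64(165)), (124, np.int64(164)), (125, np.int64(165)), (126, np.int64(162)), (127, np.int64(163)), (12
[... 738 characters left out ...]
162, np.int64(158)), (163, np.int64(158)), (164, np.int64(157)), (165, np.int64(156)), (166, np.int64(157)), (167, np.int64(156)), (168, np.int64(153)), (169, np.int64(113)), (170, np.int64(76)), (171, np.int64(95)), (172, np.int64(131)), (173, np.int64(148)), (174, np.int64(149)), (175, np.int64(130)), (176, np.int64(102)), (177, np.int64(91)), (178, np.int64(91)), (179, np.int64(89)), (180, np.int64(91)), (181, np.int64(94))]
[(44, 126, np.float64(81.3)), (44, 117, np.float64(81.8)), (41, 125, np.float64(84.3)), (39, 125, np.float64(86.2)), (15, 125, np.float64(109.0)), (15, 118, np.float64(108.8)), (13, 125, np.float64(110.8)), (-56, 126, np.float64(171.1)), (-98, 126, np.float64(204.4))]
```

The profile puts the switch edges at rows 84.6 and 109.0; full on predicts 84.3 and 109.0. The tool is clear of everything, so I'm handing in.

```bash
python3 -c "
from h import *
print(job_done(),state()['time_s'],state()['force'].round(1))"
```

```text
the job is handed in; nothing more can be done
the job is handed in; nothing more can be done
```

The box is sealed and the job is handed in at about 19 s of the 62 s allowed. I snapped the clips down crosswise: far left, then near right (diagonally opposite), then far right and near left. With all four down I slid the pump switch on with the closed fingertips and backed clear.

**Clips:** In the close wrist pictures each clip's free edge lay where a closed one should. Each clip held against 13–25 N from the fingertips. The far left picture was about 8 px off the calibration, so I judged that clip against the cap's edges. A later picture showed both left clips at the same height.

**Switch:** Its edges were at image rows 84.6 and 109.0, against 84.3 and 109.0 expected for fully on. It stopped against about 11 N. The network's point for its near face was about 1.5 px off from that; I went by the image profile.

**Tools around the box:** The last pictures show them standing where they were. I compared them by eye only and did not measure them again. In the last top view the arm hid most of the box, so that view did not confirm the clips.

My final state readout after hand-in returned only the hand-in message. The last force reading before it was under 1 N, with the tool about 180 mm above the cap.

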